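# Third hand at the shadow-box jig

### The arm

A 7-joint arm with a two-finger parallel gripper is mounted at the origin on the work surface. World frame = base frame: x ahead of the robot, y to its left, z up, the work surface at z = 0. Lengths are in m, angles in rad, forces in N, time in s.
With the tool pointing down it reaches from about 0.425 to 0.925 m from the base axis. Payload 6.8 kg.
Tool frame: the origin (TCP) lies at the very end of the fingers, on their centre line; the grasp point (between the pads) lies 19 mm behind it; z points along the fingers, x is the direction in which the jaws open and shut, and the axes are right-handed (so a half turn about z gives the same grasp; the last joint's range is limited). The gripper opens to 85 mm and grips with 20 to 120 N. Pads are 22 mm wide; open, the fingers measure 114 mm over their backs; the gripper's body (76 mm by 85 mm) begins 54 mm behind the grasp point. The pads swing forward as they close: fully open they stand 13 mm farther back than shut.
Start: joints at [-1.451, 0.477, 0.022, 1.555, -0.011, 1.109, -0.083], TCP at [0.152, 0.658, 0.231] pointing down, gripper open.
Joint ranges: [-2.96, 2.96], [-0.34, 2.1], [-1.41, 1.46], [0.24, 2.44], [-1.37, 4.51], [0.17, 1.92], [-2.96, 2.96]. Speed limits (rad/s): [2.39, 2.39, 3.14, 3.14, 3.14, 3.14, 3.14].

### API

Orientations are given as a unit quaternion [w, x, y, z].
In Python, from station import get_obs, read_camera, calibration, hand_in, recognise, outline_of, place_of gives the robot as it stands.
- The arm moves only by the tool move_arm, never from a script. Its argument "steps" is a list of rows, each an object with "fingers": the finger opening in mm, from 0 to 85.4; "translation": the shift along the world's x, y, z in mm, a list of three; "turn": the turn about the world's z in rad. In form: [{"fingers": fingers, "translation": [dx, dy, dz], "turn": turn}, ...]. A call has 1 to 10 rows; each row shifts and turns the commanded pose from where the row before left it; what a row does not reach is not made up. A row lasts 1/8 s, in which the tool goes at most 62.5 mm and 10.7 degrees, less where a joint would pass 70% of its speed; a pose out of reach is approached as far as the arm can. A call with a gripper value outside its range is refused whole. The fingers move at their own pace and stop on an object; "newtons" is the grip in N (left out, the last holds). Time passes only in rows, so rows that do not move let the fingers close. It gives the time, the measured TCP pose, the force and the opening at its end, in the units of the state.
- get_obs(): the state, without advancing time (a new reading comes with each control period).
- read_camera(name): name is "scene" or "top"; returns the picture (400x640x3 uint8, blue, green, red); there is no depth.
- calibration(name): a dict with "camera_matrix" (3x3 intrinsics, pixels), "k1" (the pictures are not rectified: a ray, as slopes to the right and down, at radius r is drawn at 1 + k1 r^2 times it, then the intrinsics apply), "rvec" (rotation vector, rad) and "tvec" (3), from world to camera coordinates, as OpenCV has them. Camera axes: x right, y down, z forward; pixel columns grow to the right and rows downward; lengths in m; the calibration is good to about 2 mm. A picture is of the moment at which its call begins. calibration takes no time and is no camera call.
- hand_in(): hands the job in, once; it reports no verdict.
Trained networks look in the newest picture that a camera, given by its name, has taken for a name from the list of things; names that differ only in an ending like _2 or _b are one class to them, and where a whole thing is asked for, a point or a joint stands for the part that bears it (a point fixed in the world has none). Each returns a list of dicts, best first, with "conf" (0 to 1); they miss things now and then, are a little off and sometimes report something else, mostly with a low value. They report only what shows in the picture. A call takes as long as a camera call.
- recognise(camera, name): "xy" ([column, row] in pixels, amid what is visible of it).
- outline_of(camera, name): "mask" (400x640 bool, what is visible of it) and "xy" ([column, row] in pixels, amid what is visible of it).
- place_of(camera, name): "xy" ([column, row] in pixels: a listed point, or the origin of a listed thing).
The state is a dict: "t": time; "q": joint angles; "joint_vel": joint speeds; "joint_torque": joint torques, N m; "eef_pos": TCP position; "tool_rot": TCP orientation; "contact_force": force on the tool from outside, world axes, zero at the start; "torque": the same for the moment, N m; "gripper_width": opening from 0.0 (shut) to 1.0 (fully open).
Only numpy, scipy, OpenCV 4.12 (cv2) and the standard library are available. Lean on these libraries where they do the work, as an engineer would, in place of code of your own. Each camera call takes 0.05 s, during which the arm holds its last target.

### The job

Pull the drawer of the small unit well open by its handle, take the bare oak divider out of it (leave the white one in the drawer) and lay it flat on the bed of the assembly jig, on and along the black centre line. Then press its end squarely and gently against the oak end piece of the sprung stop until the black pointer stands in the green field of the gauge, and finish while still gripping it and pushing steadily, as I am about to pin the joint: do not let go. Never push the stop hard against its end, and leave the other things on the table alone.

Things in the scene. Friction and masses are not known exactly. Their poses are not given: they have to be found in the camera images.
- unit_drawer0 (a joint): how far the drawer is open (m): 0 shut, 0.166 fully out; it may start up to 10 mm ajar. It slides with about 1 N of friction and stays where it is left. The unit is a low plywood box fixed to the table, 240 deep x 240 wide x 80 mm high, with one drawer with a white front facing the robot.
- unit_drawer0_handle (a point): Middle of the drawer's dark bar handle, 44 mm above the table: level bar 11 thick, 120 long along y, on two posts 51 either side, centre line 35 out from the drawer front (29 clear gap behind the bar). Moves with the drawer; it opens towards -x, +x points to the front, z up. The unit's 80 high top begins 50 behind the bar when shut and overhangs what lies further in.
- drawer_floor (a point): middle of the drawer's inner floor, 22 mm above the table, 153 mm along +x from the handle; moves with the drawer; x and y as for the handle. Inside, the drawer is 195 (x) x 198 (y) mm, its side walls rise 36 mm above this floor; the front stands 46 mm above it.
- oak_divider_center (a point): Centre of the bare oak (light brown) divider, a straight bar 105 x 18 x 32 mm: x along its length, y across its 18 thickness, z up. 40 to 90 g. It starts on edge (32 tall) on the drawer floor, along the drawer's slide within 0.1 rad, in the left or right half of the drawer; it goes on the jig the same way up. Grip it across its 18 mm.
- white_divider_center (a point): centre of the white painted divider, same size, in the other half of the drawer (centres 90 to 110 mm apart); it stays in the drawer
- jig_bed (a point): Point on top of the jig's bed (grey board 320 x 150 x 15 mm, fixed; top 15 above the table), on its centre line, straight below the unpressed end piece's front face. +x is the pushing direction along the black line, z up. The bed runs 180 to -x; stop and gauge lie to +x, up to 55 above the table. The divider's centre ends at y 0, 16 above the bed, about 35 behind this point (-52 + 17).
- end_piece_face (a point): middle of the front face (looking to -x) of the oak end piece, 110 wide (y) x 32 high x 15 mm, clamped on the sprung stop's blue carriage; moves along +x as the stop is pushed in, by the value of joint press_stop. Axes as jig_bed.
- press_stop (a joint): how far the sprung stop is pushed in (m): 0 free, 0.032 against its end. The spring gives 500 N per m, with no preload. The black pointer is in the green field from 0.012 to 0.022 (6 to 11 N); middle 0.017 (8.5 N). Beyond it the field is red.
- glass_dish: small white plastic dish, rim 74 across, 22 mm high, with coloured sea glass in it; origin at the middle of its underside; not part of the job, leave it alone
- empty_dish: the same white dish, empty; origin at the middle of its underside; not part of the job, leave it alone
- phone: black phone lying flat, 75 x 155 x 9 mm; origin at the middle of its underside; not part of the job, leave it alone
- glue_bottle: white bottle with orange cap, 44 across, 100 mm high, standing; origin at the middle of its underside; not part of the job, leave it alone
- marker: pink felt pen with white cap, 130 mm long, lying; origin at the middle of its underside; not part of the job, leave it alone
- eraser: small white and blue eraser, 45 x 22 x 14 mm; origin at the middle of its underside; not part of the job, leave it alone

How it is judged:
On the way, in this order (a step that is already met when the one before it is completed fails the run):
1. the drawer is pulled well open (value of joint unit_drawer0 above 0.1 m), for 0.2 s.
2. the oak divider is lifted clear of the drawer in the fingers (height (world z) of oak_divider_center above 0.085 m and contact force between the fingers and oak_divider above 2 N), for 0.1 s.
3. the divider is pressed against the end piece with the pointer in the green (value of joint press_stop between 0.012 and 0.022 m and contact force between oak_divider and press_stop between 4.5 and 12.5 N and y of oak_divider_center in the frame of jig_bed between -0.008 and 0.008 m and z of oak_divider_center in the frame of jig_bed between 0.01 and 0.021 m and angle between the x axis of oak_divider_center and the x axis of jig_bed, either way round below 0.1 rad and angle between the z axis of oak_divider_center and the z axis of jig_bed, either way round below 0.1 rad and contact force between the fingers and oak_divider above 2 N and contact force between each of the arm, the fingers and press_stop below 0.5 N), for 0.5 s.
At the end, for the whole second after the job is handed in: The gripped oak divider stays on the bed within 8 mm of the centre line and 0.1 rad of square and upright (centre 10 to 21 mm above the bed), pressing the end piece with 4.5 to 12.5 N, stop in 12 to 22 mm (green); no finger or arm on the end piece; the white divider lies in the drawer (all of step 3 and z of white_divider_center in the frame of drawer_floor between 0.005 and 0.03 m); the arm keeps its last pose, push and grip.
It fails at once if the end piece is pressed with more than 20 N (contact force between anything else and press_stop above 20 N).
It fails at once if the stop is pushed against its end (value of joint press_stop above 0.03 m).
It fails at once if the white divider is lifted out of the drawer (z of white_divider_center in the frame of drawer_floor above 0.05 m).
It fails at once if another thing on the table is disturbed (moved over 25 mm) (distance of any of glass_dish, empty_dish, phone, glue_bottle, marker, eraser from where it was at the start of the episode above 0.025 m).
It also fails if it takes over 59 s, if anything falls off the work surface, if the arm or the gripper's body presses on something with over 40 N, if the wrist force passes 120 N, or if a joint passes its speed limit or range.

## Working session

There is one attempt and no reset: what is moved stays moved. The work goes in short steps, Python scripts to look and compute and a tool call to move; the robot and the scene stay as the last step left them, time stands still between calls to the robot, and variables do not carry over. Pictures are saved under pics/ and viewed, and the job is handed in when it is done.

Besides the shell and the picture viewer there is one more tool, called after ">>>" as name(argument=value, ...) on one line, values as JSON. move_arm: Moves the arm, as the interface text tells. Its arguments: {"type":"object","properties":{"steps":{"type":"array"},"newtons":{"type":"number"}},"required":["steps"]}

```bash
ls; mkdir -p pics
python3 - <<'E'
from station import *
import cv2
o=get_obs();print(o)
for c in("scene","top"):
    im=read_camera(c);cv2.imwrite(f"pics/{c}0.png",im);print(calibration(c))
E
```

```text
pics
{'t': 0.0, 'q': array([-1.45109792,  0.477823  ,  0.02235113,  1.55644396, -0.01149468,
        1.10932461, -0.08313305]), 'joint_vel': array([-5.87752921e-04,  5.06764988e-06,  1.63993102e-03, -6.20592970e-04,
       -1.02377337e-03, -5.79697732e-04, -7.11261807e-04]), 'joint_torque': array([-5.42236339e-04, -5.96447182e+01,  1.60788082e+00, -2.81203097e+01,
        1.25272895e-02,  9.18618782e-03, -1.37585388e-05]), 'eef_pos': array([0.15232597, 0.65697425, 0.23031377]), 'tool_rot': array([ 6.38755271e-04,  7.82895555e-01,  6.22152454e-01, -6.83165640e-04]), 'contact_force': array([-0.02764622, -0.11829302, -0.27293012]), 'torque': array([-0.002964  ,  0.00411324,  0.00578772]), 'gripper_width': 0.9997622644028724}
{'camera_matrix': array([[366.35180054,   0.        , 317.08835811],
       [  0.        , 366.35180054, 200.74673619],
       [  0.        ,   0.        ,   1.        ]]), 'k1': -0.028799762068884512, 'rvec': array([ 0.81505316,  2.43217781, -1.28014118]), 'tvec': array([ 0.46180188, -0.10328028,  1.30057138])}
{'camera_matrix': array([[366.52470579,   0.        , 321.76950425],
       [  0.        , 366.52470579, 199.25856793],
       [  0.        ,   0.        ,   1.        ]]), 'k1': -0.025280408867134077, 'rvec': array([ 2.16377879, -2.16696063,  0.12129524]), 'tvec': array([-0.04204974,  0.53690749,  1.17023388])}
```

View pics/scene0.png

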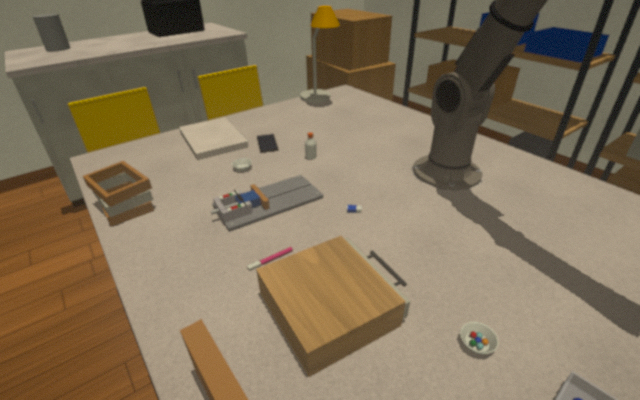

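View pics/top0.png

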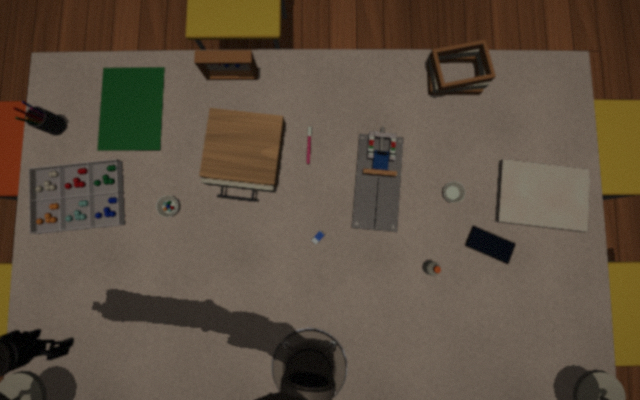

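The top view shows the unit at (243,150) with its handle at (238,195). The jig bed is at (378,185), with its line running up the picture and the end piece at (380,173). The eraser is at (318,237) and the marker at (309,145). The scene view agrees. Next I'll measure.

```bash
cat > h.py <<'E'
from station import *
import cv2, numpy as np
def und(c,xy):
    k=calibration(c);K=k['camera_matrix'];d=np.array([k['k1'],0,0,0.])
    return cv2.undistortPoints(np.array(xy,float).reshape(-1,1,2),K,d).reshape(-1,2)
def cam(c):
    k=calibration(c);R,_=cv2.Rodrigues(np.array(k['rvec']));return R,np.array(k['tvec']).ravel()
def at_z(c,xy,z):
    R,t=cam(c);n=und(c,xy);C=-R.T@t
    r=np.c_[n,np.ones(len(n))]@R
    return C+r*((z-C[2])/r[:,2])[:,None]
def proj(c,P):
    k=calibration(c);p,_=cv2.projectPoints(np.array(P,float).reshape(-1,1,3),np.array(k['rvec']),np.array(k['tvec']),k['camera_matrix'],np.array([k['k1'],0,0,0.]));return p.reshape(-1,2)
def tri(xs,xt):
    P=[np.c_[cam(c)] if 0 else np.c_[cam(c)[0],cam(c)[1]] for c in("scene","top")]
    X=cv2.triangulatePoints(P[0],P[1],und("scene",xs).T,und("top",xt).T);return (X[:3]/X[3]).T
E
python3 - <<'E'
from h import *
np.set_printoptions(precision=4,suppress=True)
for n,z in [("unit_drawer0_handle",.044),("jig_bed",.015),("end_piece_face",.031),("drawer_floor",.022)]:
    for c in("scene","top"):
        for d in place_of(c,n)[:2]:
            print(n,c,d['xy'],round(d['conf'],2),at_z(c,d['xy'],z))
for n in ["unit_drawer0_handle","jig_bed"]: 
    for c in ("top","scene"):
        r=outline_of(c,n)
        for d in r[:1]:
            m=d['mask'];rc=cv2.minAreaRect(np.argwhere(m)[:,::-1].astype(np.float32));print(n,c,d['xy'],d['conf'],m.sum(),rc)
for n in ["glass_dish","eraser","marker","glue_bottle","empty_dish"]:
    for c in("top","scene"):
        for d in place_of(c,n)[:1]: print(n,c,d['conf'],at_z(c,d['xy'],0))
im=read_camera("top")
cv2.imwrite("pics/jig.png",cv2.resize(im[110:250,330:430],None,fx=5,fy=4.2,interpolation=cv2.INTER_CUBIC))
cv2.imwrite("pics/unit.png",cv2.resize(im[95:215,180:300],None,fx=5,fy=5,interpolation=cv2.INTER_CUBIC))
E
```

```text
unit_drawer0_handle scene [309.3, 159.7] 0.19 [[ 0.3783 -0.3103  0.044 ]]
unit_drawer0_handle top [240.1, 197.0] 0.66 [[0.543  0.2218 0.044 ]]
jig_bed scene [261.6, 198.6] 0.83 [[ 0.6151 -0.2396  0.015 ]]
jig_bed scene [243.2, 170.9] 0.23 [[ 0.5807 -0.4337  0.015 ]]
jig_bed top [375.7, 177.9] 0.64 [[ 0.61  -0.223  0.015]]
end_piece_face top [383.5, 174.0] 0.6 [[ 0.6203 -0.2466  0.031 ]]
unit_drawer0_handle top [238.3, 187.4] 0.8 732 ((236.94110107421875, 190.064208984375), (74.03884887695312, 19.385820388793945), 6.9810566902160645)
unit_drawer0_handle scene [385.6, 273.9] 0.8 728 ((383.9386291503906, 272.34368896484375), (98.80958557128906, 23.099002838134766), 54.53013229370117)
jig_bed top [377.6, 181.4] 0.91 4428 ((376.8062744140625, 179.50363159179688), (46.484004974365234, 101.4664535522461), 3.6913859844207764)
jig_bed scene [260.2, 203.1] 0.66 3242 ((266.04998779296875, 199.1500244140625), (36.99864196777344, 110.6797103881836), 71.56504821777344)
glass_dish top 0.83 [[0.5265 0.4734 0.    ]]
glass_dish scene 0.78 [[0.5186 0.4695 0.    ]]
eraser top 0.64 [[ 0.427  -0.0335  0.    ]]
eraser scene 0.58 [[ 0.4108 -0.0349  0.    ]]
marker top 0.42 [[ 0.7087 -0.0054  0.    ]]
marker scene 0.76 [[ 0.7082 -0.0019  0.    ]]
glue_bottle top 0.67 [[ 0.3119 -0.3896  0.    ]]
glue_bottle scene 0.67 [[ 0.333  -0.3902  0.    ]]
empty_dish top 0.86 [[ 0.5768 -0.482   0.    ]]
empty_dish scene 0.67 [[ 0.5707 -0.4671  0.    ]]
```

View pics/jig.png

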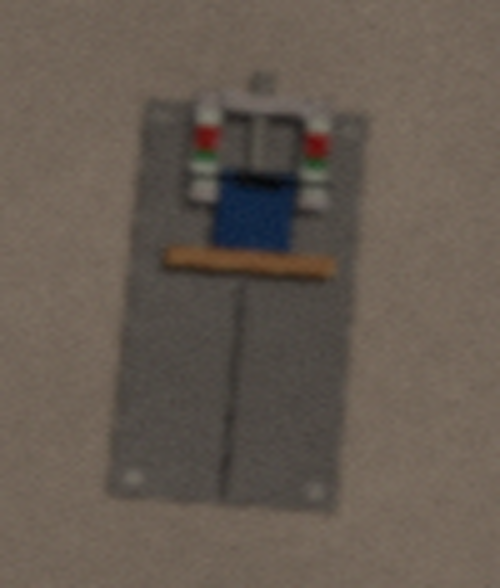

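View pics/unit.png

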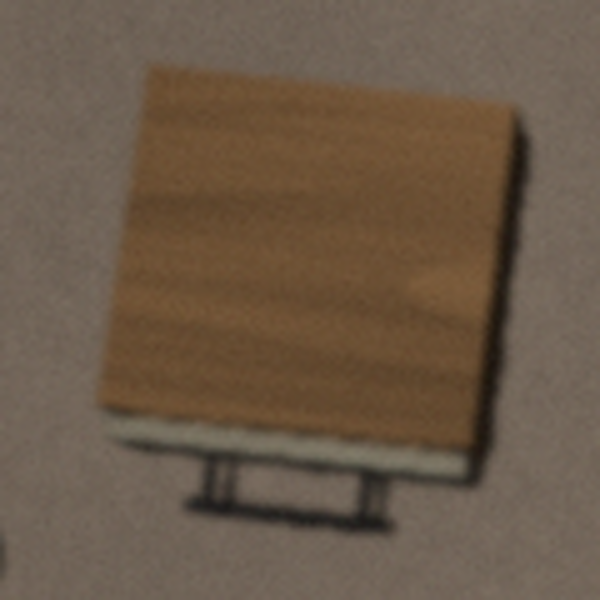

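Run:
```python
from h import *
np.set_printoptions(precision=4,suppress=True)
f=lambda P,s,o:(np.array(P,float)+.5)/s-.5+o
u=lambda P:f(P,[5,5],[180,95]); j=lambda P:f(P,[5,4.2],[330,110])
H=at_z("top",u([(187,503),(393,527)]),.044);print("handle",H,H.mean(0),np.arctan2(*(H[0]-H[1])[[0,1]]*[-1,1]),np.linalg.norm(H[0]-H[1]))
U=at_z("top",u([(148,67),(517,107),(470,446),(102,405)]),.08);print("unit",U)
for a,b in((0,1),(1,2),(3,2),(0,3)): d=U[a]-U[b];print(np.linalg.norm(d),np.arctan2(d[1],d[0]))
J=at_z("top",j([(145,100),(368,115),(333,512),(108,492)]),.015);print("jig",J)
for a,b in((0,1),(1,2),(3,2),(0,3)): d=J[a]-J[b];print(np.linalg.norm(d),np.arctan2(d[1],d[0]))
L=at_z("top",j([(241,283),(222,500)]),.015);d=L[0]-L[1];print("line",L,np.arctan2(d[1],d[0]))
E=at_z("top",j([(163,263),(333,277)]),.047);print("end bottom edge at z.047",E)
E=at_z("top",j([(166,248),(336,262)]),.047);print("end top back edge",E)
```

```text
handle [[0.549  0.297  0.044 ]
 [0.5331 0.1629 0.044 ]] [0.5411 0.2299 0.044 ] -0.11756603878243256 0.1350890491269839
unit [[0.8289 0.3211 0.08  ]
 [0.8013 0.0817 0.08  ]
 [0.5805 0.109  0.08  ]
 [0.6072 0.3426 0.08  ]]
0.24097075432906873 1.455854370577898
0.22247139134754657 -0.12278730923901897
0.23519627413928576 1.4571496964491946
0.22280563778770074 -0.09685646919892245
jig [[ 0.7625 -0.1679  0.015 ]
 [ 0.7502 -0.3189  0.015 ]
 [ 0.4314 -0.2874  0.015 ]
 [ 0.4473 -0.1395  0.015 ]]
0.15148894154968856 1.4890382460998275
0.32029579917102646 -0.09859689908217312
0.14871958959513656 1.463510862080046
0.3164648602544875 -0.08989601631018412
line [[ 0.613  -0.2301  0.015 ]
 [ 0.441  -0.2144  0.015 ]] -0.09079578904185863
end bottom edge at z.047 [[ 0.6232 -0.1745  0.047 ]
 [ 0.6121 -0.2851  0.047 ]]
end top back edge [[ 0.635  -0.1767  0.047 ]
 [ 0.6239 -0.2874  0.047 ]]
```

Both cameras and the known sizes agree on these:
- **Handle:** about (0.541, 0.231), drawer yaw about -0.115.
- **Jig:** bed point about (0.618, -0.230), yaw about -0.093. The 180 mm bed length confirms it.

I'll go to the handle first with the jaws across the bar.

>>> move_arm(steps=[{"fingers": 30, "translation": [35, -38, 0], "turn": -0.14}, {"fingers": 30, "translation": [35, -38, 0], "turn": -0.14}, {"fingers": 30, "translation": [35, -38, 0], "turn": -0.14}, {"fingers": 30, "translation": [35, -38, 0], "turn": -0.14}, {"fingers": 30, "translation": [35, -38, 0], "turn": -0.14}, {"fingers": 30, "translation": [35, -38, 0], "turn": -0.14}, {"fingers": 30, "translation": [35, -38, 0], "turn": -0.14}, {"fingers": 30, "translation": [35, -38, 0], "turn": -0.14}, {"fingers": 30, "translation": [35, -38, 0], "turn": -0.14}, {"fingers": 30, "translation": [35, -38, 0], "turn": -0.14}], newtons=40)

```text
t: 2.5
eef_pos: [0.5034, 0.2765, 0.2316]
tool_rot: [-0.0, 1.0, -0.031, 0.0]
contact_force: [-0.2, 0.9, -0.3]
gripper_width: 0.351
```

Run:
```python
from h import *
im=read_camera("scene")
p=proj("scene",[(.541-.060*np.sin(.115)*s*-1,.231+.06*s,.044) for s in(-1,0,1)])
print(p)
for q in p: cv2.circle(im,tuple(int(round(v)) for v in q),1,(0,0,255),-1)
cv2.imwrite("pics/s1.png",cv2.resize(im[190:350,300:500],None,fx=4,fy=3.7,interpolation=cv2.INTER_CUBIC))
print(get_obs()['eef_pos'])
```

```text
[[370.95050869 251.53858365]
 [386.38998635 266.52583684]
 [403.41275508 283.05035795]]
[0.50850463 0.26907036 0.23214954]
```

View pics/s1.png

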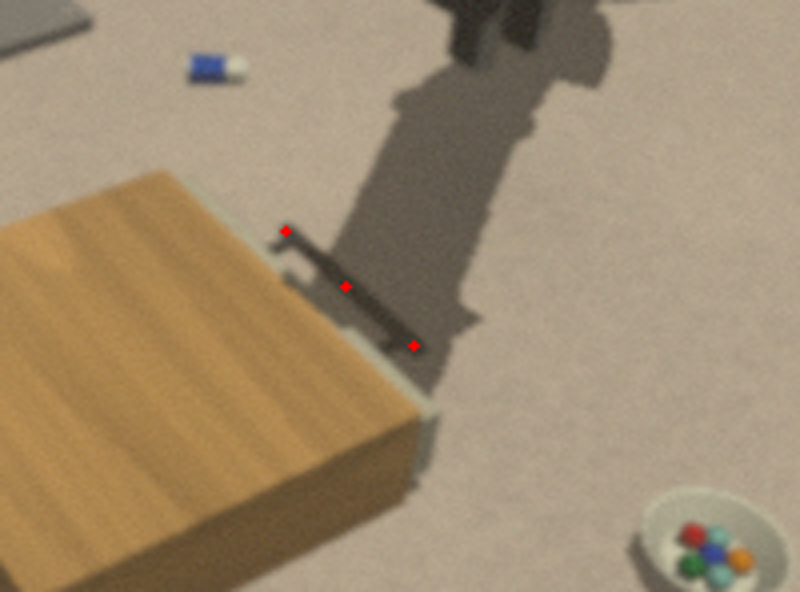

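The projected handle points (scene zoom, 285,231 to 415,346) lie on the bar, so the estimate holds. I'll move above the bar and check.

>>> move_arm(steps=[{"fingers": 30, "translation": [19, -22, -35], "turn": -0.055}, {"fingers": 30, "translation": [19, -23, -35], "turn": 0}, {"fingers": 30, "translation": [0, 0, -35], "turn": 0}, {"fingers": 30, "translation": [0, 0, 0], "turn": 0}, {"fingers": 30, "translation": [0, 0, 0], "turn": 0}])

```text
t: 3.18
eef_pos: [0.5409, 0.2334, 0.1275]
tool_rot: [-0.0, 0.998, -0.056, 0.001]
contact_force: [1.2, -0.4, 0.6]
gripper_width: 0.35
```

Run:
```python
from h import *
print(get_obs()['eef_pos'],get_obs()['tool_rot'])
im=read_camera("scene")
cv2.imwrite("pics/s2.png",cv2.resize(im[170:330,300:500],None,fx=4,fy=3.7,interpolation=cv2.INTER_CUBIC))
```

```text
[0.54091759 0.23342275 0.12752927] [-4.97505935e-04  9.98457240e-01 -5.55207862e-02  5.77870476e-04]
```

View pics/s2.png

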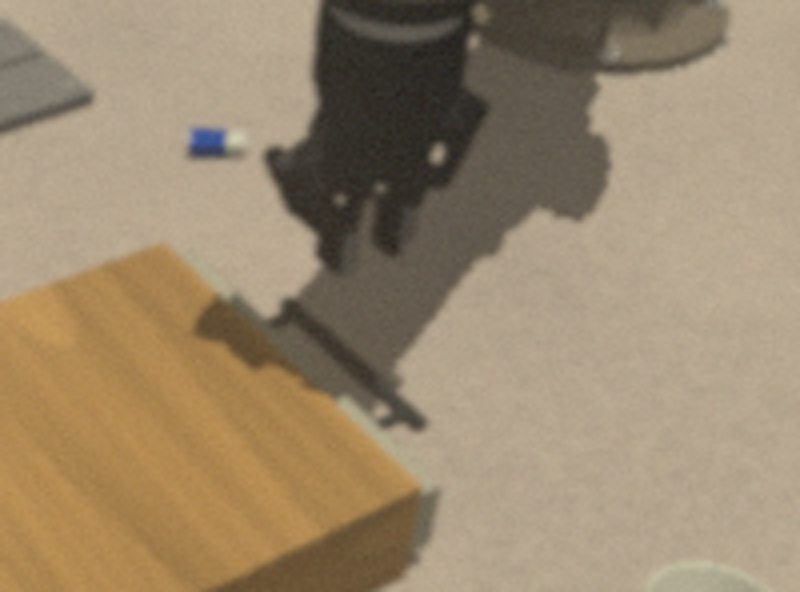

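The fingers hang over the middle of the bar with one tip on each side, so I'll descend.

>>> move_arm(steps=[{"fingers": 30, "translation": [0, 0, -30], "turn": 0}, {"fingers": 30, "translation": [0, 0, -20], "turn": 0}, {"fingers": 30, "translation": [0, 0, -15], "turn": 0}, {"fingers": 30, "translation": [0, 0, -12], "turn": 0}, {"fingers": 30, "translation": [0, 0, -12], "turn": 0}, {"fingers": 30, "translation": [0, 0, -11], "turn": 0}, {"fingers": 30, "translation": [0, 0, 0], "turn": 0}])

```text
t: 4.1
eef_pos: [0.5413, 0.2325, 0.0262]
tool_rot: [-0.0, 0.998, -0.056, 0.001]
contact_force: [0.7, -0.2, -0.1]
gripper_width: 0.353
```

No contact. Close on the bar.

>>> move_arm(steps=[{"fingers": 5, "translation": [0, 0, 0], "turn": 0}, {"fingers": 5, "translation": [0, 0, 0], "turn": 0}, {"fingers": 5, "translation": [0, 0, 0], "turn": 0}, {"fingers": 5, "translation": [0, 0, 0], "turn": 0}], newtons=30)

```text
t: 4.6
eef_pos: [0.5405, 0.2325, 0.0263]
tool_rot: [0.0, 0.998, -0.056, 0.0]
contact_force: [0.8, -0.1, -0.8]
gripper_width: 0.116
```

>>> move_arm(steps=[{"fingers": 5, "translation": [-8, 0.9, 0], "turn": 0}, {"fingers": 5, "translation": [-16, 1.8, 0], "turn": 0}, {"fingers": 5, "translation": [-18, 2.1, 0], "turn": 0}, {"fingers": 5, "translation": [-18, 2.1, 0], "turn": 0}, {"fingers": 5, "translation": [-18, 2.1, 0], "turn": 0}, {"fingers": 5, "translation": [-18, 2.1, 0], "turn": 0}, {"fingers": 5, "translation": [-18, 2.1, 0], "turn": 0}, {"fingers": 5, "translation": [-18, 2.1, 0], "turn": 0}, {"fingers": 5, "translation": [-14, 1.6, 0], "turn": 0}, {"fingers": 5, "translation": [-6, 0.6, 0], "turn": 0}])

```text
t: 5.85
eef_pos: [0.3874, 0.2505, 0.0263]
tool_rot: [-0.0, 0.998, -0.056, -0.0]
contact_force: [1.1, 4.0, -8.3]
gripper_width: 0.111
```

>>> move_arm(steps=[{"fingers": 5, "translation": [0, 0, 0], "turn": 0}, {"fingers": 5, "translation": [0, 0, 0], "turn": 0}])

```text
t: 6.1
eef_pos: [0.3886, 0.2503, 0.0263]
tool_rot: [-0.0, 0.998, -0.056, -0.0]
contact_force: [0.4, 4.7, -7.2]
gripper_width: 0.113
```

>>> move_arm(steps=[{"fingers": 28, "translation": [0, 0, 0], "turn": 0}, {"fingers": 28, "translation": [0, 0, 0], "turn": 0}, {"fingers": 28, "translation": [0, 0, 0], "turn": 0}, {"fingers": 28, "translation": [0, 0, 20], "turn": 0}, {"fingers": 28, "translation": [0, 0, 40], "turn": 0}, {"fingers": 40, "translation": [0, 0, 50], "turn": 0}, {"fingers": 45, "translation": [10, -20, 50], "turn": 0.15}, {"fingers": 45, "translation": [10, -40, 30], "turn": 0.15}, {"fingers": 45, "translation": [10, -40, 10], "turn": 0.15}, {"fingers": 45, "translation": [10, -40, 0], "turn": 0.15}])

```text
t: 7.35
eef_pos: [0.4292, 0.1088, 0.2275]
tool_rot: [-0.001, 0.97, 0.244, 0.001]
contact_force: [0.1, -0.4, -1.3]
gripper_width: 0.53
```

>>> move_arm(steps=[{"fingers": 45, "translation": [10, -40, 0], "turn": 0.15}, {"fingers": 45, "translation": [10, -40, 0], "turn": 0.15}, {"fingers": 45, "translation": [0, -10, 0], "turn": 0.15}, {"fingers": 45, "translation": [0, 0, 0], "turn": 0.15}, {"fingers": 45, "translation": [0, 0, 0], "turn": 0.15}, {"fingers": 45, "translation": [0, 0, 0], "turn": 0.15}, {"fingers": 45, "translation": [0, 0, 0], "turn": 0.071}])

```text
t: 8.22
eef_pos: [0.4482, 0.0196, 0.2263]
tool_rot: [-0.0, 0.745, 0.667, -0.0]
contact_force: [0.1, 0.4, 0.1]
gripper_width: 0.528
```

Run:
```python
from h import *
np.set_printoptions(precision=4,suppress=True)
o=get_obs();print(o['t'],o['eef_pos'],o['tool_rot'])
a=read_camera("scene");b=read_camera("top")
cv2.imwrite("pics/s3.png",cv2.resize(a[190:350,280:480],None,fx=4,fy=3.7,interpolation=cv2.INTER_CUBIC))
cv2.imwrite("pics/t3.png",cv2.resize(b[95:245,180:300],None,fx=5,fy=4,interpolation=cv2.INTER_CUBIC))
for n,z in [("unit_drawer0_handle",.044),("drawer_floor",.022),("oak_divider_center",.038),("white_divider_center",.038)]:
    for c in("scene","top"):
        for d in place_of(c,n)[:1]:
            print(n,c,d['xy'],round(d['conf'],2),at_z(c,d['xy'],z))
for c in("scene","top"):
  for d in outline_of(c,"oak_divider_center")[:1]:
    m=d['mask'];r=cv2.minAreaRect(np.argwhere(m)[:,::-1].astype(np.float32));print(c,d['xy'],round(d['conf'],2),m.sum(),r)
```

```text
8.225 [0.4482 0.0196 0.2263] [-0.0001  0.7447  0.6674 -0.0001]
unit_drawer0_handle scene [435.2, 245.4] 0.67 [[0.391  0.2535 0.044 ]]
unit_drawer0_handle top [231.6, 244.8] 0.6 [[0.3892 0.2455 0.044 ]]
drawer_floor scene [387.5, 272.5] 0.73 [[0.5359 0.2324 0.022 ]]
drawer_floor top [239.6, 197.0] 0.68 [[0.5456 0.2283 0.022 ]]
oak_divider_center scene [409.0, 277.0] 0.82 [[0.5193 0.2828 0.038 ]]
oak_divider_center top [378.9, 177.6] 0.61 [[ 0.607  -0.2301  0.038 ]]
white_divider_center scene [383.4, 251.8] 0.62 [[0.5055 0.1862 0.038 ]]
white_divider_center top [248.8, 210.3] 0.57 [[0.5002 0.1938 0.038 ]]
scene [411.4, 275.0] 0.69 571 ((409.72418212890625, 277.1896667480469), (15.100241661071777, 43.46243667602539), 66.80140686035156)
top [221.4, 205.5] 0.68 235 ((220.00003051757812, 204.5), (8.825225830078125, 31.574697494506836), 11.309932708740234)
```

View pics/s3.png

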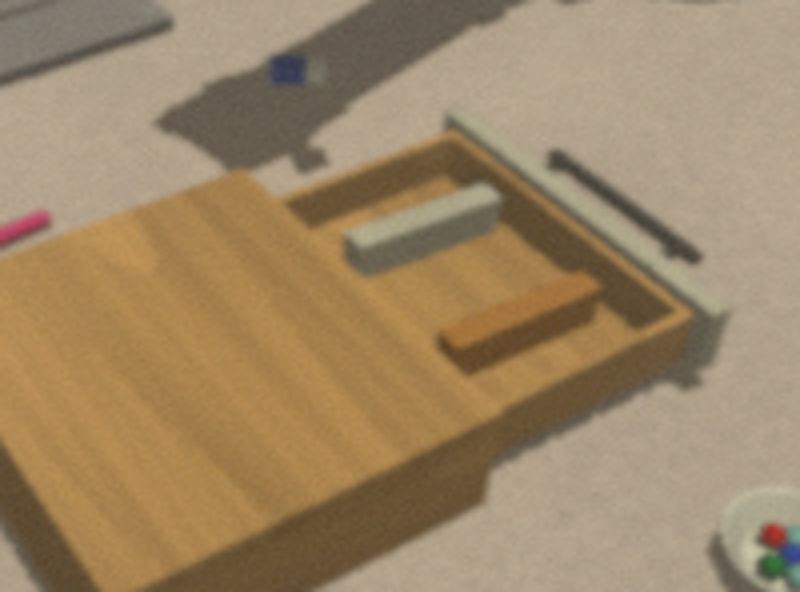

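View pics/t3.png

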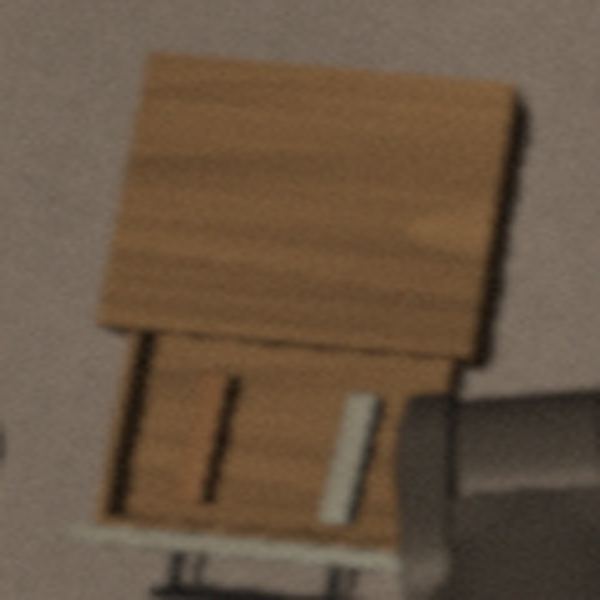

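The oak divider is the left one. Its top face runs from (450,343) to (593,281) in the scene zoom, and in the top zoom from (214,376) to (196,503). The white one is to the right. I'll work out the oak top face from both cameras.

Run:
```python
from h import *
np.set_printoptions(precision=4,suppress=True)
f=lambda P,s,o:(np.array(P,float)+.5)/s-.5+o
S=at_z("scene",f([(440,342),(462,350),(583,274),(605,287)],[4,3.7],[280,190]),.054)
T=at_z("top",f([(201,375),(229,377),(185,503),(209,504)],[5,4],[180,95]),.054)
for X in(S,T):
    a,b=X[:2].mean(0),X[2:].mean(0);d=a-b
    print(X[:,:2],"ctr",X.mean(0),"len",np.linalg.norm(d),"yaw",np.arctan2(d[1],d[0]))
W=at_z("top",f([(347,393),(380,396),(318,523),(350,526)],[5,4],[180,95]),.054)
a,b=W[:2].mean(0),W[2:].mean(0);d=a-b;print("white",W.mean(0),np.linalg.norm(d),np.arctan2(d[1],d[0]))
```

```text
[[0.5776 0.276 ]
 [0.5726 0.2878]
 [0.4704 0.2866]
 [0.4694 0.3019]] ctr [0.5225 0.2881 0.054 ] len 0.10591538474408796 yaw -0.11713473893206841
[[0.5699 0.2858]
 [0.5682 0.2676]
 [0.4668 0.293 ]
 [0.466  0.2776]] ctr [0.5177 0.281  0.054 ] len 0.10303804514252166 yaw -0.08399403059929073
white [0.5018 0.1889 0.054 ] 0.10563630235444457 -0.15999510331490804
```

>>> move_arm(steps=[{"fingers": 45, "translation": [7, 26, 0], "turn": 0.01}, {"fingers": 45, "translation": [9, 34, 0], "turn": 0}, {"fingers": 45, "translation": [9, 34, -15], "turn": 0}, {"fingers": 45, "translation": [9, 34, -20], "turn": 0}, {"fingers": 45, "translation": [9, 34, -20], "turn": 0}, {"fingers": 45, "translation": [9, 34, -20], "turn": 0}, {"fingers": 45, "translation": [9, 34, -20], "turn": 0}, {"fingers": 45, "translation": [10, 32, -11], "turn": 0}, {"fingers": 45, "translation": [0, 0, 0], "turn": 0}, {"fingers": 45, "translation": [0, 0, 0], "turn": 0}])

```text
t: 10.07
eef_pos: [0.5191, 0.2823, 0.12]
tool_rot: [0.0, 0.742, 0.67, -0.0]
contact_force: [0.4, -1.0, 0.6]
gripper_width: 0.529
```

Run:
```python
from h import *
np.set_printoptions(precision=4,suppress=True)
o=get_obs();print(o['t'],o['eef_pos'],o['tool_rot'])
a=read_camera("scene");b=read_camera("top")
cv2.imwrite("pics/s4.png",cv2.resize(a[190:350,280:480],None,fx=4,fy=3.7,interpolation=cv2.INTER_CUBIC))
```

```text
10.075 [0.5191 0.2823 0.12  ] [ 0.      0.742   0.6704 -0.0004]
```

View pics/s4.png

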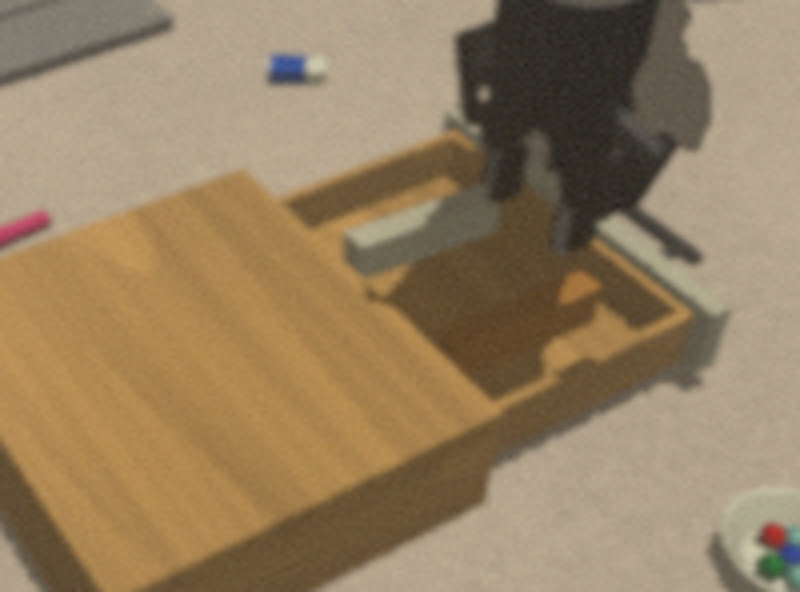

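>>> move_arm(steps=[{"fingers": 45, "translation": [0, 0, -20], "turn": 0}, {"fingers": 45, "translation": [0, 0, -20], "turn": 0}, {"fingers": 45, "translation": [0, 0, -15], "turn": 0}, {"fingers": 45, "translation": [0, 0, -15], "turn": 0}, {"fingers": 45, "translation": [0, 0, -12], "turn": 0}, {"fingers": 45, "translation": [0, 0, -8], "turn": 0}, {"fingers": 45, "translation": [0, 0, -4], "turn": 0}, {"fingers": 45, "translation": [0, 0, 0], "turn": 0}])

```text
t: 11.18
eef_pos: [0.5195, 0.2821, 0.0263]
tool_rot: [-0.0, 0.742, 0.67, -0.0]
contact_force: [-1.1, -0.3, 0.2]
gripper_width: 0.521
```

>>> move_arm(steps=[{"fingers": 12, "translation": [0, 0, 0], "turn": 0}, {"fingers": 12, "translation": [0, 0, 0], "turn": 0}, {"fingers": 12, "translation": [0, 0, 0], "turn": 0}, {"fingers": 12, "translation": [0, 0, 0], "turn": 0}, {"fingers": 12, "translation": [0, 0, 0], "turn": 0}], newtons=50)

```text
t: 11.8
eef_pos: [0.5199, 0.2824, 0.0269]
tool_rot: [0.0, 0.742, 0.67, 0.001]
contact_force: [-0.6, 0.5, 6.1]
gripper_width: 0.201
```

>>> move_arm(steps=[{"fingers": 12, "translation": [0, 0, 10], "turn": 0}, {"fingers": 12, "translation": [0, 0, 25], "turn": 0}, {"fingers": 12, "translation": [0, 0, 35], "turn": 0}, {"fingers": 12, "translation": [0, 0, 35], "turn": 0}, {"fingers": 12, "translation": [0, 0, 30], "turn": 0}, {"fingers": 12, "translation": [0, 0, 10], "turn": 0}, {"fingers": 12, "translation": [0, 0, 0], "turn": 0}])

```text
t: 12.68
eef_pos: [0.5193, 0.2821, 0.1713]
tool_rot: [-0.0, 0.742, 0.67, 0.0]
contact_force: [-1.2, 0.3, -0.7]
gripper_width: 0.199
```

Run:
```python
from h import *
np.set_printoptions(precision=4,suppress=True)
o=get_obs();print(o['t'],o['eef_pos'],o['tool_rot'],o['gripper_width'])
a=read_camera("scene")
cv2.imwrite("pics/s5.png",cv2.resize(a[130:330,280:480],None,fx=3.5,fy=3,interpolation=cv2.INTER_CUBIC))
```

```text
12.675 [0.5193 0.2821 0.1713] [-0.0001  0.7421  0.6702  0.0002] 0.1991813692352776
```

View pics/s5.png

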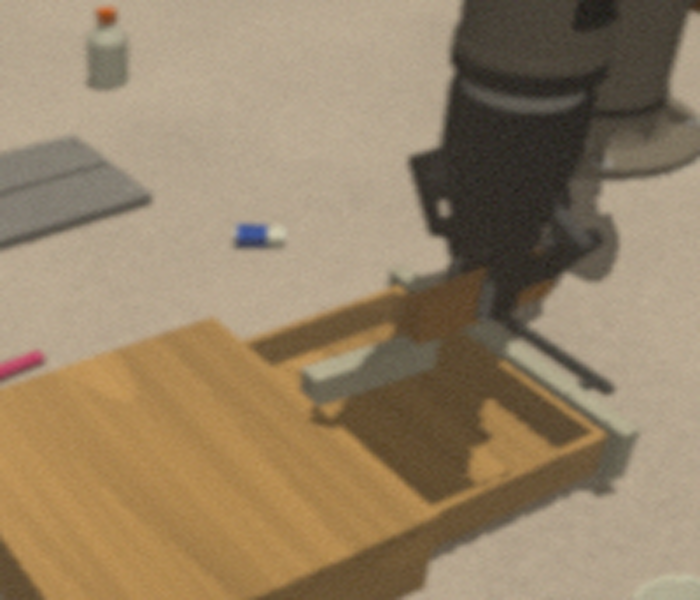

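The divider is held and clear of the drawer. I'll carry it to above the jig.

>>> move_arm(steps=[{"fingers": 12, "translation": [2, -30, 0], "turn": 0.009}, {"fingers": 12, "translation": [2, -50, 0], "turn": 0}, {"fingers": 12, "translation": [2, -55, 0], "turn": 0}, {"fingers": 12, "translation": [2, -55, 0], "turn": 0}, {"fingers": 12, "translation": [2, -55, 0], "turn": 0}, {"fingers": 12, "translation": [2, -55, 0], "turn": 0}, {"fingers": 12, "translation": [2, -55, 0], "turn": 0}, {"fingers": 12, "translation": [2, -55, 0], "turn": 0}, {"fingers": 12, "translation": [2, -55, 0], "turn": 0}, {"fingers": 12, "translation": [3, -40, 0], "turn": 0}])

```text
t: 13.98
eef_pos: [0.539, -0.2255, 0.1697]
tool_rot: [-0.001, 0.74, 0.673, -0.001]
contact_force: [0.8, -0.5, -0.3]
gripper_width: 0.199
```

>>> move_arm(steps=[{"fingers": 12, "translation": [0, 0, -40], "turn": 0}, {"fingers": 12, "translation": [0, 0, -40], "turn": 0}, {"fingers": 12, "translation": [0, 0, -20], "turn": 0}, {"fingers": 12, "translation": [0, 0, 0], "turn": 0}, {"fingers": 12, "translation": [0, 0, 0], "turn": 0}])

```text
t: 14.6
eef_pos: [0.5412, -0.2233, 0.0723]
tool_rot: [0.001, 0.739, 0.674, 0.0]
contact_force: [1.0, -0.4, -0.6]
gripper_width: 0.202
```

Run:
```python
from h import *
np.set_printoptions(precision=4,suppress=True)
o=get_obs();print(o['t'],o['eef_pos'],o['tool_rot'],o['gripper_width'])
a=read_camera("scene");b=read_camera("top")
cv2.imwrite("pics/s6.png",cv2.resize(a[120:240,190:350],None,fx=5,fy=5,interpolation=cv2.INTER_CUBIC))
cv2.imwrite("pics/t6.png",cv2.resize(b[110:250,320:440],None,fx=5,fy=4,interpolation=cv2.INTER_CUBIC))
```

```text
14.6 [ 0.5412 -0.2233  0.0723] [0.0007 0.7391 0.6736 0.0003] 0.20216072700522283
```

View pics/s6.png

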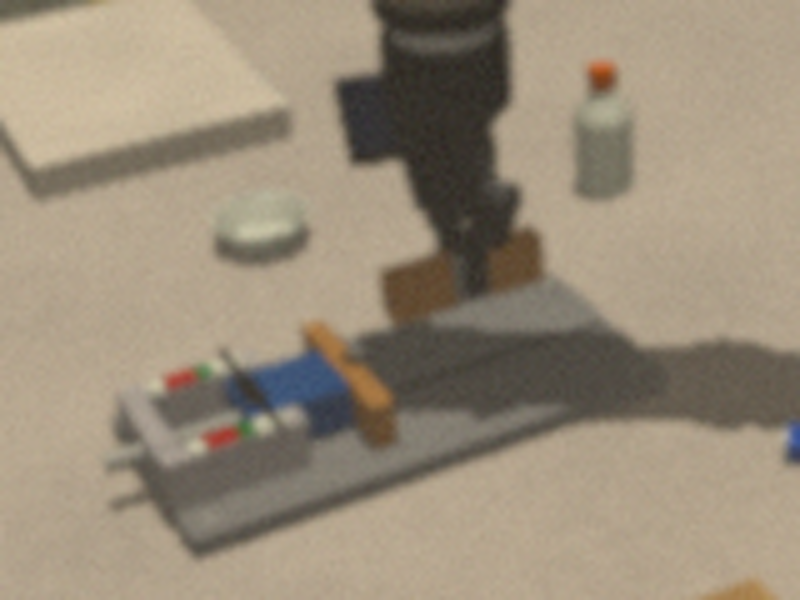

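View pics/t6.png

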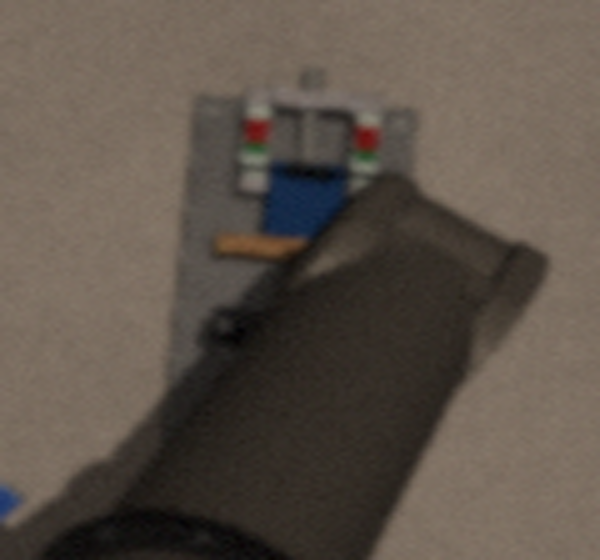

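The divider hangs over the line, pointing squarely at the end piece. In the scene zoom it spans (385,290) to (540,260), with the pointer at (255,390). I'll lower it.

>>> move_arm(steps=[{"fingers": 12, "translation": [0, 0, -20], "turn": 0}, {"fingers": 12, "translation": [0, 0, -15], "turn": 0}, {"fingers": 12, "translation": [0, 0, -8], "turn": 0}, {"fingers": 12, "translation": [0, 0, -4], "turn": 0}, {"fingers": 12, "translation": [0, 0, -3], "turn": 0}, {"fingers": 12, "translation": [0, 0, 0], "turn": 0}])

```text
t: 15.45
eef_pos: [0.5405, -0.223, 0.0214]
tool_rot: [0.0, 0.739, 0.674, 0.0]
contact_force: [0.1, -0.5, -1.5]
gripper_width: 0.201
```

>>> move_arm(steps=[{"fingers": 12, "translation": [0, 0, -1], "turn": 0}, {"fingers": 12, "translation": [0, 0, -1], "turn": 0}, {"fingers": 12, "translation": [0, 0, 0], "turn": 0}])

```text
t: 15.82
eef_pos: [0.5407, -0.223, 0.0199]
tool_rot: [0.0, 0.739, 0.674, 0.0]
contact_force: [-2.0, 0.4, 4.7]
gripper_width: 0.201
```

Run:
```python
from h import *
np.set_printoptions(precision=4,suppress=True)
o=get_obs();print(o['t'],o['eef_pos'],o['tool_rot'],o['contact_force'])
a=read_camera("scene")
# predicted divider bottom/top corners and jig line
th=-.093;X=np.array([np.cos(th),np.sin(th),0]);Y=np.array([-X[1],X[0],0]);J=np.array([.618,-.230,.015])
np.save("J.npy",np.r_[J,X,Y])
cx=np.array([*o['eef_pos'][:2],.015])
for s in(-1,1):
  for w in(-1,1):
    print(s,w,proj("scene",cx+X*s*.0525+Y*w*.009+[0,0,.032]))
cv2.imwrite("pics/s7.png",cv2.resize(a[150:240,200:330],None,fx=6,fy=6,interpolation=cv2.INTER_CUBIC))
for n,z in(("oak_divider_center",.031),("end_piece_face",.031),("jig_bed",.015)):
  for d in place_of("scene",n)[:1]: 
    p=at_z("scene",d['xy'],z)[0];print(n,d['xy'],d['conf'],p,"jig xy",(p-J)@X,(p-J)@Y)
```

```text
15.825 [ 0.5407 -0.223   0.0199] [0.0002 0.7392 0.6735 0.0003] [-1.9839  0.425   4.667 ]
-1 -1 [[296.7864 178.5127]]
-1 1 [[299.46   180.9612]]
1 -1 [[267.3619 188.0231]]
1 1 [[269.8045 190.6717]]
oak_divider_center [286.2, 190.5] 0.65 [ 0.5408 -0.2095  0.031 ] jig xy -0.07874238297012746 0.013218737311494592
jig_bed [257.9, 202.9] 0.64 [ 0.6359 -0.2259  0.015 ] jig xy 0.017427802344699494 0.0057317497547762905
```

View pics/s7.png

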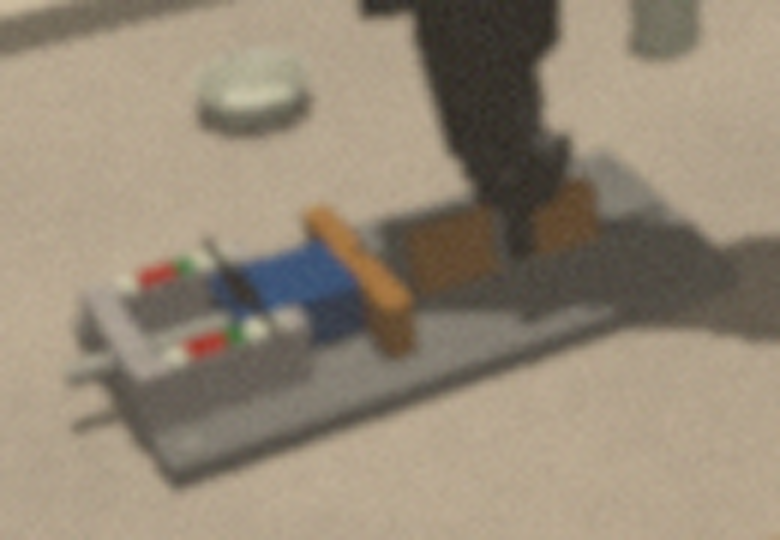

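```bash
cat > ov.py <<'E'
from h import *
import sys
def ov(a,out,div=None,push=0.):
    v=np.load("J.npy");J,X,Y=v[:3],v[3:6],v[6:]
    g=lambda x,y,z:J+X*x+Y*y+[0,0,z-.015]
    pts=[(g(push+dx,w,z),(0,0,255)) for dx in(0,.015) for w in(-.055,.055) for z in(.047,.015)]
    pts+=[(g(x,w,.015),(255,0,255)) for x in(-.18,.14) for w in(-.075,.075)]
    if div is not None:
        c=np.array([*div,.015])
        pts+=[(c+X*s*.0525+Y*w*.009+[0,0,z],(0,255,255)) for s in(-1,1) for w in(-1,1) for z in(0,.032)]
    z=cv2.resize(a[150:240,200:350],None,fx=5.3,fy=5.3,interpolation=cv2.INTER_CUBIC)
    for p,col in pts:
        q=(proj("scene",p)[0]-[200,150]+.5)*5.3-.5
        cv2.circle(z,tuple(int(round(t)) for t in q),2,col,-1)
    cv2.imwrite(out,z)
if __name__=="__main__":
    o=get_obs();a=read_camera("scene");ov(a,sys.argv[1],o['eef_pos'][:2],float(sys.argv[2]));print(o['t'])
E
python3 ov.py pics/s8.png 0
```

```text
16.025
```

View pics/s8.png

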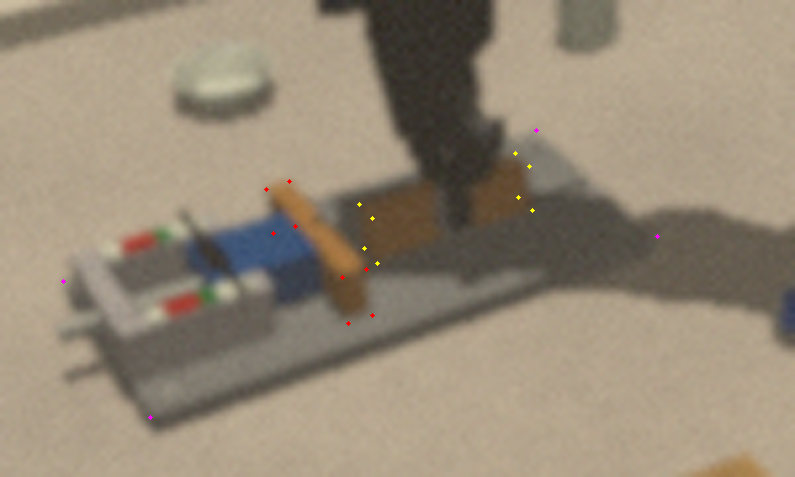

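The overlay shows the end piece and the divider with the same small calibration shift, up and to the left, so they agree with each other and the divider is on the line. I'll ease off the downward pressure slightly and approach.

>>> move_arm(steps=[{"fingers": 12, "translation": [0, 0, 0.7], "turn": 0}, {"fingers": 12, "translation": [5, -0.5, 0], "turn": 0}, {"fingers": 12, "translation": [5, -0.5, 0], "turn": 0}, {"fingers": 12, "translation": [5, -0.4, 0], "turn": 0}, {"fingers": 12, "translation": [3, -0.3, 0], "turn": 0}, {"fingers": 12, "translation": [0, 0, 0], "turn": 0}, {"fingers": 12, "translation": [0, 0, 0], "turn": 0}], newtons=60)

```text
t: 16.95
eef_pos: [0.5586, -0.2246, 0.02]
tool_rot: [0.0, 0.739, 0.674, 0.0]
contact_force: [0.2, -0.4, 0.1]
gripper_width: 0.201
```

>>> move_arm(steps=[{"fingers": 12, "translation": [2, -0.2, 0], "turn": 0}, {"fingers": 12, "translation": [2, -0.2, 0], "turn": 0}, {"fingers": 12, "translation": [0, 0, 0], "turn": 0}])

```text
t: 17.32
eef_pos: [0.5628, -0.225, 0.02]
tool_rot: [0.0, 0.739, 0.674, 0.0]
contact_force: [-0.6, 0.9, -0.6]
gripper_width: 0.201
```

>>> move_arm(steps=[{"fingers": 12, "translation": [2, -0.2, 0], "turn": 0}, {"fingers": 12, "translation": [2, -0.2, 0], "turn": 0}, {"fingers": 12, "translation": [0, 0, 0], "turn": 0}])

```text
t: 17.7
eef_pos: [0.5665, -0.2255, 0.02]
tool_rot: [0.0, 0.739, 0.674, -0.0]
contact_force: [-1.0, 0.4, 1.0]
gripper_width: 0.2
```

>>> move_arm(steps=[{"fingers": 12, "translation": [2, -0.2, 0], "turn": 0}, {"fingers": 12, "translation": [2, -0.2, 0], "turn": 0}, {"fingers": 12, "translation": [0, 0, 0], "turn": 0}])

```text
t: 18.08
eef_pos: [0.5699, -0.2258, 0.02]
tool_rot: [-0.001, 0.739, 0.673, -0.0]
contact_force: [-4.3, 1.5, 5.3]
gripper_width: 0.201
```

Contact was made somewhere near x = 0.564. Continue gently.

>>> move_arm(steps=[{"fingers": 12, "translation": [2, -0.2, 0], "turn": 0}, {"fingers": 12, "translation": [2, -0.2, 0], "turn": 0}, {"fingers": 12, "translation": [0, 0, 0], "turn": 0}, {"fingers": 12, "translation": [0, 0, 0], "turn": 0}])

```text
t: 18.58
eef_pos: [0.5731, -0.2261, 0.02]
tool_rot: [-0.001, 0.739, 0.673, -0.001]
contact_force: [-7.3, 1.6, 7.8]
gripper_width: 0.199
```

Run:
```python
from h import *
np.set_printoptions(precision=4,suppress=True)
o=get_obs();print(o['t'],o['eef_pos'],o['contact_force'],o['tool_rot'])
b=read_camera("top");a=read_camera("scene")
cv2.imwrite("pics/t9.png",cv2.resize(b[120:180,345:415],None,fx=9,fy=9,interpolation=cv2.INTER_CUBIC))
cv2.imwrite("pics/s9.png",cv2.resize(a[165:235,200:305],None,fx=7.5,fy=7.5,interpolation=cv2.INTER_CUBIC))
```

```text
18.575 [ 0.5731 -0.2261  0.02  ] [-7.3207  1.5509  7.7815] [-0.0012  0.7392  0.6734 -0.0006]
```

View pics/t9.png

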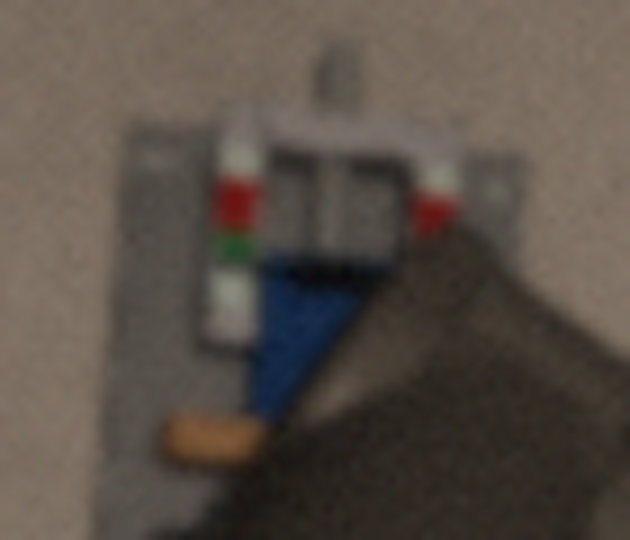

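View pics/s9.png

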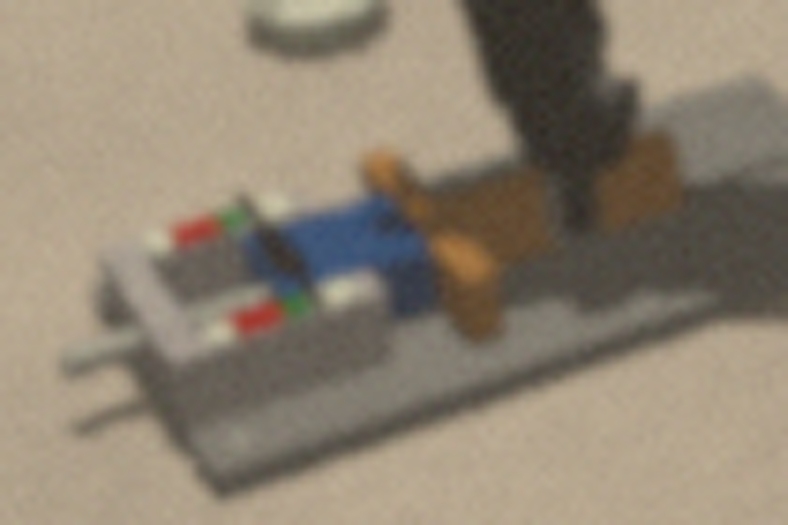

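The pointer stands at the near edge of the green: (275,250) against green at (300,305) in the scene zoom. About 6 mm more should bring it to the middle.

>>> move_arm(steps=[{"fingers": 12, "translation": [2, -0.2, 0.2], "turn": 0}, {"fingers": 12, "translation": [2, -0.2, 0], "turn": 0}, {"fingers": 12, "translation": [1.5, -0.1, 0], "turn": 0}, {"fingers": 12, "translation": [0, 0, 0], "turn": 0}, {"fingers": 12, "translation": [0, 0, 0], "turn": 0}])

```text
t: 19.3
eef_pos: [0.5774, -0.2265, 0.02]
tool_rot: [-0.002, 0.739, 0.673, -0.001]
contact_force: [-10.5, 2.4, 9.0]
gripper_width: 0.199
```

```bash
cat > look.py <<'E'
from h import *
import sys
n=sys.argv[1]
np.set_printoptions(precision=4,suppress=True)
o=get_obs();print(o['t'],o['eef_pos'],o['contact_force'],o['tool_rot'],o['torque'])
b=read_camera("top");a=read_camera("scene")
cv2.imwrite(f"pics/t{n}.png",cv2.resize(b[120:180,345:415],None,fx=9,fy=9,interpolation=cv2.INTER_CUBIC))
cv2.imwrite(f"pics/s{n}.png",cv2.resize(a[165:235,200:305],None,fx=7.5,fy=7.5,interpolation=cv2.INTER_CUBIC))
E
python3 look.py 10
```

```text
19.3 [ 0.5774 -0.2265  0.02  ] [-10.5054   2.4409   8.9934] [-0.0021  0.7393  0.6733 -0.0011] [0.4155 1.8733 0.0267]
```

View pics/t10.png

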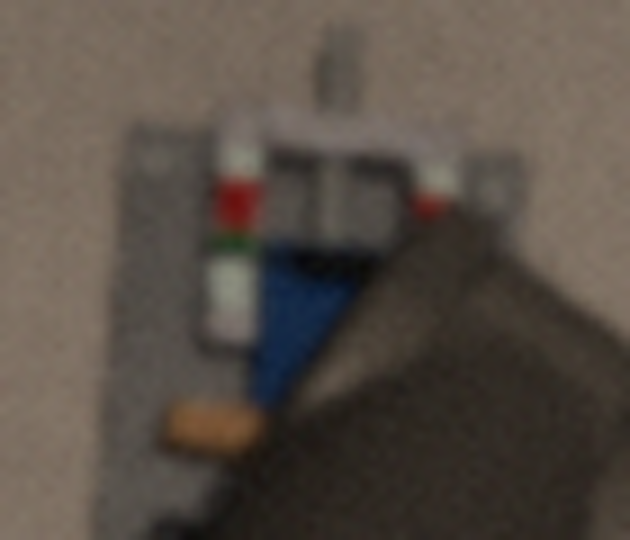

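View pics/s10.png

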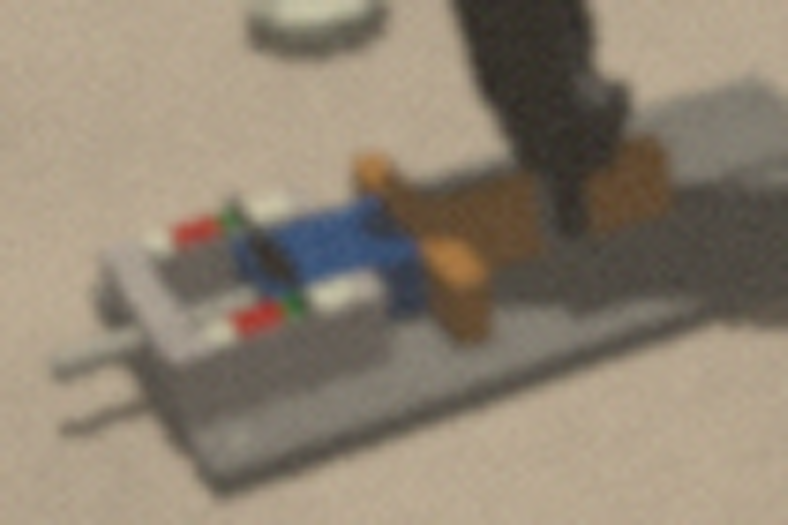

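```bash
cat > disp.py <<'E'
from h import *
v=np.load("J.npy");J,X=v[:3],v[3:6]
def up(i): return cv2.GaussianBlur(cv2.resize(i,None,fx=8,fy=8,interpolation=cv2.INTER_CUBIC),(0,0),4)
def disp(c,box,z,ref,now):
    x0,y0,x1,y1=box
    t=up(ref[y0:y1,x0:x1]);m=10
    s=up(now[y0-m:y1+m,x0-m:x1+m])
    r=cv2.matchTemplate(s,t,cv2.TM_CCOEFF_NORMED);_,mx,_,l=cv2.minMaxLoc(r)
    d=np.array(l)/8-m
    p=np.array([(x0+x1)/2,(y0+y1)/2])
    A=at_z(c,[p,p+d],z);w=A[1]-A[0]
    return d,mx,w@X*1000
ref={c:cv2.imread(f"pics/{c}0.png") for c in("scene","top")}
if __name__=="__main__":
    now={c:read_camera(c) for c in("scene","top")}
    o=get_obs();print(o['t'],o['eef_pos'],o['contact_force'])
    print("end near scene",disp("scene",(257,192,270,210),.035,ref['scene'],now['scene']))
    print("pointer scene",disp("scene",(229,187,245,208),.055,ref['scene'],now['scene']))
    print("end left top",disp("top",(360,166,373,178),.047,ref['top'],now['top']))
    print("static jig front scene",disp("scene",(218,203,250,224),.015,ref['scene'],now['scene']))
    print("static gauge top",disp("top",(364,128,376,150),.05,ref['top'],now['top']))
    print("rod top",disp("top",(375,122,390,132),.03,ref['top'],now['top']))
E
python3 disp.py
python3 - <<'E'
import cv2
a=cv2.imread('pics/scene0.png')
cv2.imwrite("pics/s00.png",cv2.resize(a[165:235,200:305],None,fx=7.5,fy=7.5,interpolation=cv2.INTER_CUBIC))
E
```

```text
19.5 [ 0.57732752 -0.22650528  0.01994753] [-10.4512232    2.53791959   9.91515623]
end near scene (array([-3.875,  1.5  ]), 0.6350520849227905, np.float64(13.191458751020532))
pointer scene (array([ 0.25 , -0.125]), 0.8552238941192627, np.float64(-0.8770802341162207))
end left top (array([-0.125, -3.875]), 0.7818487286567688, np.float64(12.741923026111689))
static jig front scene (array([0.125, 0.125]), 0.9279166460037231, np.float64(-0.09444406470292338))
static gauge top (array([-0.125,  0.25 ]), 0.9477217793464661, np.float64(-0.8777881848980621))
rod top (array([ 0.125, -3.   ]), 0.9520394206047058, np.float64(10.392154968482888))
```

View pics/s00.png

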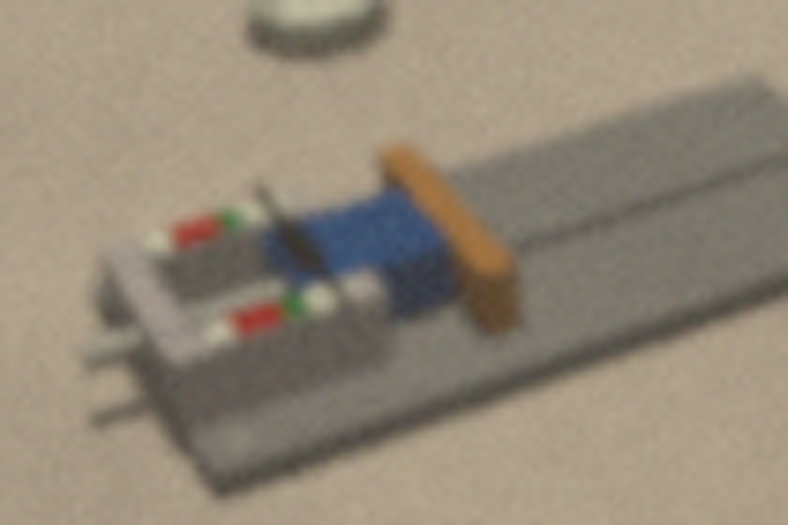

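The end piece has moved 12 to 13.5 mm, so it is just inside the green. That is about 6.5 N on the spring, with the rest of the wrist force being bed friction. Another 4 mm brings it to the middle.

>>> move_arm(steps=[{"fingers": 12, "translation": [1.5, -0.1, 0.2], "turn": 0}, {"fingers": 12, "translation": [1.5, -0.2, 0], "turn": 0}, {"fingers": 12, "translation": [1.5, -0.1, 0], "turn": 0}, {"fingers": 12, "translation": [0, 0, 0], "turn": 0}, {"fingers": 12, "translation": [0, 0, 0], "turn": 0}])

```text
t: 20.12
eef_pos: [0.581, -0.2269, 0.02]
tool_rot: [-0.003, 0.739, 0.673, -0.002]
contact_force: [-13.1, 2.5, 10.6]
gripper_width: 0.199
```

```bash
python3 disp.py; python3 look.py 11
```

```text
20.225 [ 0.58103723 -0.22687457  0.01999956] [-12.56421578   2.81532921   9.87714275]
end near scene (array([-4.875,  2.   ]), 0.6119368076324463, np.float64(16.812535557740905))
pointer scene (array([-0.25 ,  0.125]), 0.8437672853469849, np.float64(0.8762643546485052))
end left top (array([ 0.125, -5.   ]), 0.7880728244781494, np.float64(16.533278854774423))
static jig front scene (array([0.   , 0.125]), 0.9186965227127075, np.float64(0.22399983215523264))
static gauge top (array([-0.125,  0.125]), 0.945522665977478, np.float64(-0.4579808976149615))
rod top (array([ 0.25, -4.25]), 0.9505500793457031, np.float64(14.751721907359968))
20.225 [ 0.581  -0.2269  0.02  ] [-12.5642   2.8153   9.8771] [-0.0027  0.7394  0.6733 -0.0015] [0.4424 2.1745 0.1064]
```

View pics/s11.png

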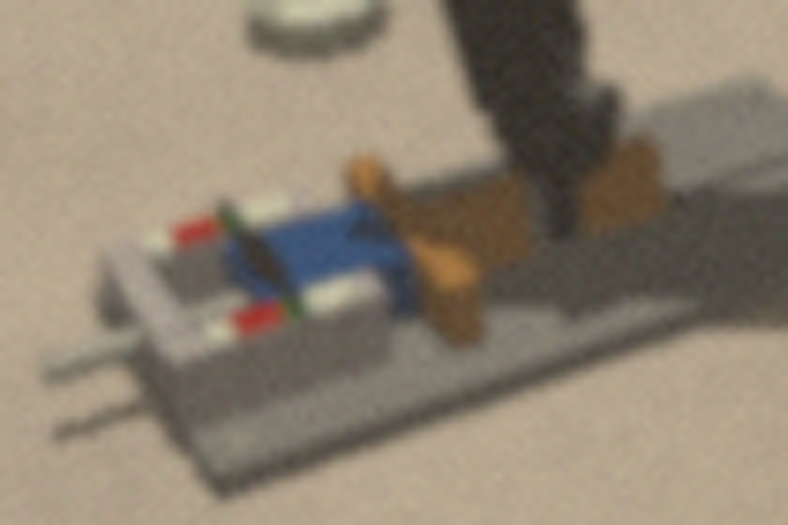

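View pics/t11.png

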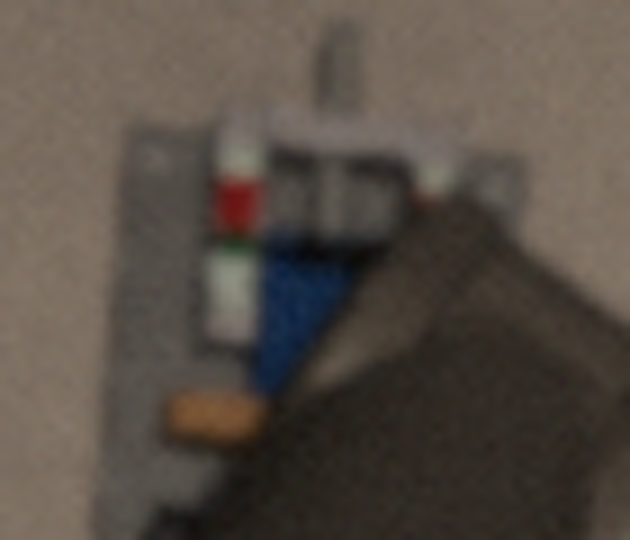

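The displacement is about 16.7 mm and the pointer is mid-green. I'll relieve some downward load, then check centring against the line.

>>> move_arm(steps=[{"fingers": 12, "translation": [0, 0, 0.4], "turn": 0}, {"fingers": 12, "translation": [0, 0, 0.4], "turn": 0}, {"fingers": 12, "translation": [0, 0, 0], "turn": 0}, {"fingers": 12, "translation": [0, 0, 0], "turn": 0}])

```text
t: 20.82
eef_pos: [0.5813, -0.2268, 0.0201]
tool_rot: [-0.002, 0.739, 0.673, -0.002]
contact_force: [-8.4, 1.0, 3.6]
gripper_width: 0.202
```

```bash
python3 disp.py
python3 - <<'E'
from h import *
a=read_camera("scene");r=cv2.imread("pics/scene0.png")
v=np.load("J.npy");J,X,Y=v[:3],v[3:6],v[6:]
out=[]
for im in(r,a):
    z=cv2.resize(im[175:210,255:315],None,fx=12,fy=8,interpolation=cv2.INTER_CUBIC)
    z=cv2.convertScaleAbs(z,alpha=1.6)
    out.append(z)
cv2.imwrite("pics/cmp.png",np.vstack(out))
# scale: zoom px of line at y offsets
for y in(-.009,0,.009):
    print(y,[((proj("scene",J+X*x+Y*y)[0]-[255,175]+.5)*[12,8]).round() for x in(-.03,-.08,-.15)])
E
```

```text
20.925 [ 0.58134856 -0.22681392  0.02013387] [-8.37293396  1.34740261  3.40830717]
end near scene (array([-5.,  2.]), 0.6046540141105652, np.float64(17.131615197878826))
pointer scene (array([-0.25 ,  0.125]), 0.8458055257797241, np.float64(0.8762643546485052))
end left top (array([ 0.125, -5.   ]), 0.790026068687439, np.float64(16.533278854774423))
static jig front scene (array([0.   , 0.125]), 0.9177573323249817, np.float64(0.22399983215523264))
static gauge top (array([-0.125,  0.125]), 0.9357247352600098, np.float64(-0.4579808976149615))
rod top (array([ 0.25, -4.25]), 0.9560179114341736, np.float64(14.751721907359968))
-0.009 [array([183., 172.]), array([351., 135.]), array([577.,  85.])]
0 [array([197., 183.]), array([366., 145.]), array([593.,  94.])]
0.009 [array([212., 194.]), array([381., 156.]), array([609., 104.])]
```

View pics/cmp.png

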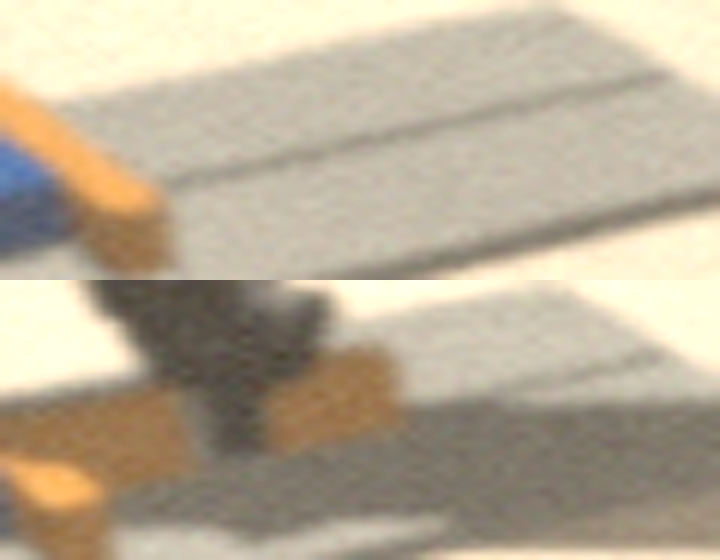

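The divider's lower edge passes about (280,173) in the zoom, against 175 expected for a centred bar, and its slope matches the line. The wrist now reads 8.4 N along the push, which agrees with 17 mm of spring. I'll hold briefly and confirm it is steady.

>>> move_arm(steps=[{"fingers": 12, "translation": [0, 0, 0], "turn": 0}, {"fingers": 12, "translation": [0, 0, 0], "turn": 0}, {"fingers": 12, "translation": [0, 0, 0], "turn": 0}, {"fingers": 12, "translation": [0, 0, 0], "turn": 0}, {"fingers": 12, "translation": [0, 0, 0], "turn": 0}, {"fingers": 12, "translation": [0, 0, 0], "turn": 0}, {"fingers": 12, "translation": [0, 0, 0], "turn": 0}, {"fingers": 12, "translation": [0, 0, 0], "turn": 0}])

```text
t: 21.98
eef_pos: [0.5813, -0.2269, 0.0201]
tool_rot: [-0.002, 0.739, 0.673, -0.002]
contact_force: [-9.5, 0.0, 3.0]
gripper_width: 0.2
```

```bash
python3 disp.py
python3 - <<'E'
from h import *
for n in("white_divider_center",):
    read_camera("scene")
    for d in place_of("scene",n)[:1]: print(n,d['conf'],at_z("scene",d['xy'],.038))
print(hand_in())
E
```

```text
22.075 [ 0.58135883 -0.22685977  0.02015054] [-9.66333262  0.32150778  3.1897986 ]
end near scene (array([-5.,  2.]), 0.6020347476005554, np.float64(17.131615197878826))
pointer scene (array([-0.25 ,  0.125]), 0.8454206585884094, np.float64(0.8762643546485052))
end left top (array([ 0.25, -5.  ]), 0.7822260856628418, np.float64(16.57088048997377))
static jig front scene (array([0.   , 0.125]), 0.9177523851394653, np.float64(0.22399983215523264))
static gauge top (array([-0.125,  0.125]), 0.9344843626022339, np.float64(-0.4579808976149615))
rod top (array([ 0.25, -4.25]), 0.9618387818336487, np.float64(14.751721907359968))
white_divider_center 0.82 [[0.50144931 0.18560978 0.038     ]]
the job is handed in; nothing more can be done
None
```

The oak divider is pressed against the end piece with the pointer in the green field, still gripped and pushing steadily. I handed the job in at about 22 s. I opened the drawer about 153 mm by its handle, lifted the divider out, laid it on edge on the jig's centre line and pushed it up to the stop.

**Last checks**
- **Stop:** the end piece has moved about 16.5 to 17 mm, measured from both cameras, and the pointer stands mid-green in both views. It held steady for over 1 s.
- **Push:** the wrist force along the line was 8.4 to 9.7 N. The spring alone should give about 8.5 N; bed friction probably accounts for the rest.
- **Alignment:** the divider is within about 2 mm of the line, and its slope matches the line.
- **Gripper:** the opening reads 17 mm on the 18 mm bar, at a 60 N grip.
- **White divider:** it is still in the drawer, at the place measured before.

**Checks that disagreed**
- Tracking the rod tip gave only about 14.8 mm of stop travel, which is still in the green.
- The pointer tracker locked on to the fixed gauge and gave nothing useful.
- One network reading put the divider 13 mm off the line. I rejected it because the picture and the arm position agreed with each other.

I planned the path clear of the other things on the table but did not measure their positions again at the end.

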